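Pin the length stop of a candy slab cutter

ROBOT

A 6-joint arm with a two-finger parallel gripper is mounted at the origin on the work surface. World frame = base frame: x ahead of the robot, y to its left, z up, the work surface at z = 0. Lengths are in mm, angles in rad, forces in N, time in s.
With the tool pointing down it reaches from about 350 to 725 mm from the base axis. Payload 6 kg.
Tool frame: the origin (TCP) lies on the centre line of the jaws, within the pads' length; the fingertips stand 17 mm ahead of it and the grasp point (between the pads) lies 2 mm behind it (manip.nose_length is the distance from the TCP to the fingertips, in mm); y points along the fingers, z is the direction in which the jaws open and shut, and the axes are right-handed (so a half turn about y gives the same grasp; the last joint's range is limited). The gripper opens to 85 mm and grips with 20 to 120 N. Pads are 22 mm wide; open, the fingers measure 114 mm over their backs; the gripper's body (76 mm by 85 mm) begins 54 mm behind the grasp point. The pads swing forward as they close: fully open they stand 13 mm farther back than shut.
Start: joints at [-0.881, 0.04, 0.085, 0, -1.615, -0.334], TCP at [209.013, -562.396, 248.261] pointing down, gripper open.
Joint ranges: [-2.56, 2.56], [-1.29, 2.01], [-1.08, 1.49], [-3.29, 1.98], [-2.81, -0.18], [-2.99, 2.99]. Speed limits (rad/s): [2.57, 2.57, 3.01, 3.14, 3.14, 3.14].

INTERFACE

Orientations are given as a 3x3 rotation matrix whose columns are the frame's x, y, z axes.
In Python, from bench import telemetry, cams, manip gives the robot as it stands. The module is installed in compiled form; this text tells all that it offers.
- The arm moves only by the tool play_rows, never from a script. Its argument "plan" is a list of rows, each an object with "turn": the turn, a rotation vector about the world's x, y, z in degrees, a list of three; "xyz": the shift along the world's x, y, z in units of 50 mm (1.0 is 50 mm), a list of three; "claw": the finger opening in mm, from 0 to 85.4. A call has 1 to 12 rows; each row shifts and turns the commanded pose from where the row before left it; what a row does not reach is not made up. A row lasts 1/8 s, in which the tool goes at most 62.5 mm and 10.7 degrees, less where a joint would pass 70% of its speed; a pose out of reach is approached as far as the arm can. A call is refused whole if a number of a shift passes 1 or a number of a turn 10.7, either way. A call with a gripper value outside its range is refused whole. The fingers move at their own pace and stop on an object; "squeeze" is the grip in N (left out, the last holds). Time passes only in rows, so rows that do not move let the fingers close. It gives the time, the measured TCP pose, the force and the opening at its end, in the units of the state.
- telemetry.read_state(): the state, without advancing time (a new reading comes with each control period).
- cams.read_camera(name): name is "side" or "top" or "wrist"; returns the picture (384x512x3 uint8, blue, green, red); there is no depth.
- cams.camera_params(name): a dict with "vertical_fov" (degrees; the focal length in pixels is half the picture's height over the tangent of half this angle, whatever the lens; pixels are square), "cx", "cy" (the principal point, pixels), "k1" (the pictures are not rectified: a ray, as slopes to the right and down, at radius r is drawn at 1 + k1 r^2 times it, then the intrinsics apply), "rvec" (rotation vector, rad) and "tvec" (3), from world to camera coordinates, as OpenCV has them; the wrist camera has in their place "T_tool_cam" (4x4, takes a point from camera to tool coordinates, whose origin is the TCP and whose axes are the tool frame's). Camera axes: x right, y down, z forward; pixel columns grow to the right and rows downward; lengths in mm; the calibration is good to about 2 mm. A picture is of the moment at which its call begins: read the wrist's pose just before it. camera_params takes no time and is no camera call.
- manip.job_done(): hands the job in, once; it reports no verdict.
The state is a dict: "clock": time; "joint_positions": joint angles; "qd": joint speeds; "joint_efforts": joint torques, N m; "tool_pos": TCP position; "tcp_rot": TCP orientation; "contact_force": force on the tool from outside, world axes, zero at the start; "wrist_torque": the same for the moment, N m; "grip_width": finger opening in mm.
Only numpy, scipy, OpenCV 4.12 (cv2) and the standard library are available. Lean on these libraries where they do the work, as an engineer would, in place of code of your own. Each camera call takes 0.05 s, during which the arm holds its last target. There are 200 camera calls.

TASK

Set the length stop of the candy cutter: take the steel index pin from the wooden block, put it down through the bush of the sliding stop until its tip stands on the steel strip, and, bearing down lightly on the pin, slide the stop with it away from the blade until the tip drops into the blind hole underneath. Then push the pin fully home, collar down on the stop, and let go of it. Do it by feel and never force the pin or the cutter (stay under 40 N), and leave everything else where it is.

Things in the scene. Friction and masses are not known exactly. Their poses are not given: they have to be found in the camera images.
- pin_grip (a point): Steel index pin, 84 mm, 130 g, upright in either hole of the pin block. From the tip up: shank 10 mm diameter, 34 mm long (last 4 mm tapers to 6 mm at the tip); collar 26 mm diameter, 5 mm thick; knurled round handle 20 mm diameter, 45 mm tall. This point: on the axis in the handle, 64 mm above the tip, 30 mm above the collar's underside. z: along the pin, tip to handle.
- pin_shoulder (a point): Point on the pin's axis at the underside of its collar, 34 mm above the tip. When the pin is fully home this point meets bush. With the tip standing on the strip it is 13 mm above bush.
- pin_block: Hardwood block fixed to the bench, 115 (x) x 52 (y) x 45 mm high; origin at the centre of its underside. Two holes, 11.5 mm diameter, 38 mm deep, in its top on its x axis, 30 mm either side of the centre; in one stands the index pin, in the other the pricker, collars resting on the block's top.
- pricker_grip (a point): Pricker standing in the other hole of the block: pear-shaped wooden handle 28 mm diameter on a small brass ferrule, 60 mm tall above the block. This point is in its handle, 64 mm above its tip. To be left alone.
- cutter: Bench cutter for candy slabs, fixed: green cast base, steel bed 300 (x) x 460 (y) mm, bed top 50 mm above the bench; origin at the centre of its underside, z up. A lever blade with a black handle runs along its -y end, up to 102 mm above the bench.
- strip_mid (a point): Point on the top of the steel index strip, 68 mm above the bench, below the stop's path. The strip (36 mm wide, 320 mm long along the cutter's y, fixed) is plain but for ONE blind hole, 11 mm diameter, 15 mm deep, square-edged, on its middle line and straight below the path of the bush. The hole is hidden under the stop's saddle and is not at this point.
- stop (a joint): Travel of the length stop on the strip, m: 0 nearest the blade, grows to 0.10 as it moves away from the blade (the cutter's +y); it slides with about 2 N of friction. The pin is over the hole somewhere between 0.049 and 0.087, always at least 17 mm further from the blade than where the stop starts; it differs each time, as the strip is clamped in slots.
- bush (a point): Centre of the mouth of the bush: upright bore 11.5 mm diameter, brass rim, in the flat top of the length stop's saddle (aluminium, 44 mm (x) x 170 mm (y)), 89 mm above the bench, 21 mm above the strip. y: travel away from the blade; z up. Two spring balls half-way down grip the shank from its +x and -x sides: the pin does not sink by its own weight, it takes a push of 3 to 5 N.
- fence_end (a point): Free end of the steel fence that stands across the bed from the saddle toward the cutter's +x (8 mm thick, top 6 mm below the saddle's top); it moves with the stop.
- slab: Slab of puffed-rice candy, 150 x 100 x 18 mm, lying on the cutter's bed between blade and fence; origin at its underside. To be left alone.
- brush: Wooden-handled pastry brush, 200 mm, lying on the bench. To be left alone.
- jar: Glass jar 68 mm diameter, 100 mm high, steel lid. To be left alone.
- cup: White cup 72 mm diameter, 85 mm high. To be left alone.
- scraper: Steel bench scraper, 110 x 90 mm with a round wooden grip. To be left alone.
- mallet: Wooden mallet, head 68 mm diameter. To be left alone.
Mind the look-alikes: they are no part of the job. Leave any blue or orange look-alike of the part that bears pin_grip alone.

How it is judged (in metres and radians):
On the way:
1. the pin stands in the stop's bush, its tip down on the strip beside the hole (collar 9 to 16 mm above the bush, shank within 4 mm of the bush's axis) (z of pin_shoulder in the frame of bush between 0.009 and 0.016 m and horizontal distance between pin_shoulder and bush below 0.004 m), for 0.1 s.
At the end, for the whole second after the job is handed in: The pin is in the blind hole through the bush, fully home: the underside of its collar within 3 mm of the bush's mouth, upright within 0.06 rad, the stop at rest, the pin let go (distance between pin_shoulder and bush below 0.003 m and angle between pin_grip's own z axis and vertical below 0.06 rad and linear speed of pin below 0.01 m/s and velocity of joint stop between -0.005 and 0.005 m/s); the robot touches nothing.
It fails at once if the pin is forced: more than 40 N between pin and cutter (strip, hole, bush or stop) (contact force between pin and cutter above 40 N).
It fails at once if the fingers press on the cutter with more than 40 N (contact force between the fingers and cutter above 40 N).
It fails at once if something that is to be left alone is moved by more than 20 mm (distance of any of slab, pricker_grip, brush, jar, cup, scraper, mallet from where it was at the start of the episode above 0.02 m).
It also fails if it takes over 72 s, if anything falls off the work surface, if the arm or the gripper's body presses on something with over 40 N, if the wrist force passes 120 N, or if a joint passes its speed limit or range.

## Working session

There is one attempt and no reset: what is moved stays moved. The work goes in short steps, Python scripts to look and compute and a tool call to move; the robot and the scene stay as the last step left them, time stands still between calls to the robot, and variables do not carry over. Pictures are saved under pics/ and viewed, about 8 in all and at most 12, crops included, and the job is handed in when it is done.

Besides the shell and the picture viewer there is one more tool, called after "Emit:" as name(argument=value, ...) on one line, values as JSON. play_rows: Moves the arm, as the interface text tells. Its arguments: {"type":"object","properties":{"plan":{"type":"array","items":{"type":"object","properties":{"turn":{"type":"array","items":{"type":"number"}},"xyz":{"type":"array","items":{"type":"number"}},"claw":{"type":"number"}}}},"squeeze":{"type":"number"}},"required":["plan"]}

```bash
mkdir -p pics; cat > h.py <<'E'
import numpy as np, cv2
from bench import telemetry, cams, manip
def cam(n):
    p=cams.camera_params(n); f=192/np.tan(np.radians(p['vertical_fov'])/2)
    if 'rvec' in p:
        R=cv2.Rodrigues(np.array(p['rvec'],float))[0]; t=np.array(p['tvec'],float).ravel()
    else:
        s=telemetry.read_state(); T=np.array(p['T_tool_cam']); Rw=np.array(s['tcp_rot'])
        Rc=Rw@T[:3,:3]; c=Rw@T[:3,3]+np.array(s['tool_pos']); R=Rc.T; t=-R@c
    return R,t,f,p['cx'],p['cy'],p['k1']
def proj(C,X):
    R,t,f,cx,cy,k=C; q=R@np.array(X,float)+t; a=q[:2]/q[2]; a=a*(1+k*(a@a)); return a*f+[cx,cy]
def ray(C,uv):
    R,t,f,cx,cy,k=C; d=(np.array(uv,float)-[cx,cy])/f; a=d.copy()
    for _ in range(30): a=d/(1+k*(a@a))
    v=R.T@np.array([a[0],a[1],1]); return -R.T@t, v/np.linalg.norm(v)
def atz(C,uv,z):
    c,v=ray(C,uv); return c+v*(z-c[2])/v[2]
def tri(obs):
    A=0;b=0
    for C,uv in obs:
        c,v=ray(C,uv); P=np.eye(3)-np.outer(v,v); A=A+P; b=b+P@c
    return np.linalg.solve(A,b)
E
python3 - <<'E'
from h import *
print(telemetry.read_state())
for n in ('side','top'):
    cv2.imwrite(f'pics/{n}0.png',cv2.resize(cams.read_camera(n),None,fx=1.5,fy=1.5,interpolation=2))
    R,t,f,*r=cam(n); print(n,-R.T@t,R[2],f,r)
for n in ('wrist',): print(cams.camera_params(n))
E
```

```text
{'clock': 0.0, 'joint_positions': array([-8.81274359e-01,  4.07705733e-02,  8.37820143e-02, -4.51758316e-04,
       -1.61549962e+00, -3.33739500e-01]), 'qd': array([-0.00092891,  0.00069848,  0.00055451, -0.00014953, -0.00176914,
       -0.00148256]), 'joint_efforts': array([-1.87453647e-03, -3.68205714e+01,  3.47407329e+01,  6.93248659e+00,
       -5.68652496e-03,  1.53040128e-05]), 'tool_pos': array([ 208.98086317, -562.1001483 ,  247.28869512]), 'tcp_rot': array([[ 9.37367278e-01, -7.28100332e-04, -3.48341867e-01],
       [ 3.48342605e-01,  1.59246027e-03,  9.37365934e-01],
       [-1.27775864e-04, -9.99998467e-01,  1.74634851e-03]]), 'contact_force': array([-0.41684107, -0.22008635, -0.07988332]), 'wrist_torque': array([-0.04921528,  0.01351481, -0.01274348]), 'grip_width': 85.39131652001967}
side [108.06532352 794.98939831 771.98327513] [ 0.3453347  -0.73728032 -0.58065625] 364.23655841431685 [254.25504120969237, 186.89271218410732, -0.1124179194731905]
top [ 371.65017194  -58.98142487 1405.27465441] [ 0.12904138  0.02033924 -0.9914306 ] 435.2963789235783 [253.3297600995229, 193.46615564750527, -0.024888547626068045]
{'vertical_fov': 59.03274068692639, 'cx': 253.3697321579499, 'cy': 189.90870711764126, 'k1': -0.08582438675458014, 'T_tool_cam': array([[-6.55332643e-04,  9.60575960e-01,  2.78016899e-01,
        -7.08632939e+01],
       [-9.53212073e-04, -2.78017433e-01,  9.60575556e-01,
        -1.27231338e+02],
       [ 9.99999331e-01,  3.64487453e-04,  1.09782650e-03,
        -7.16735761e-01],
       [ 0.00000000e+00,  0.00000000e+00,  0.00000000e+00,
         1.00000000e+00]])}
```

View pics/top0.png

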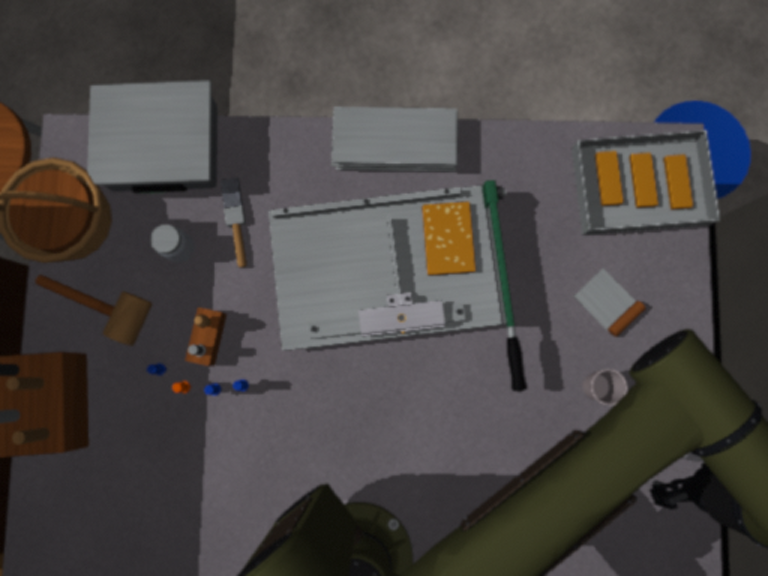

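View pics/side0.png

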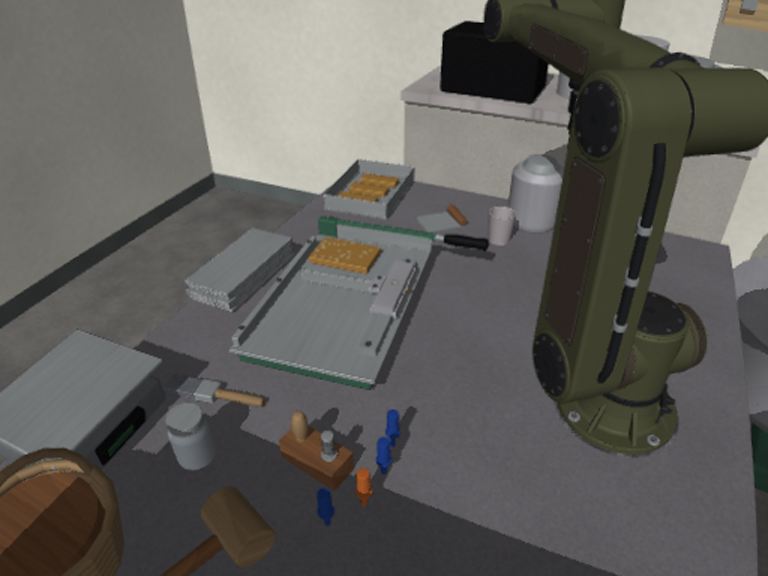

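Candidates for the pin (side view, 768 px scale): the grey steel pin in the block at (329,437), the wooden pricker at (299,425), blue look-alikes at (392,425), (384,453) and (325,503), and an orange one at (364,483). I choose the grey one in the block, and check it in a close crop.

```bash
python3 - <<'E'
from h import *
t=cams.read_camera('top'); s=cams.read_camera('side')
cv2.imwrite('pics/t.png',t);cv2.imwrite('pics/s.png',s)
r=lambda im,x,y,w,h,k: cv2.resize(im[y:y+h,x:x+w],(w*k,h*k),interpolation=cv2.INTER_CUBIC)
a=np.hstack([r(t,115,195,50,60,8),r(s,180,270,50,60,8)]) 
b=r(t,230,185,80,40,10)
b2=np.hstack([b])
cv2.imwrite('pics/c1.png',np.vstack([a[:, :800],])); 
cv2.imwrite('pics/c1.png',np.vstack([r(t,115,200,50,50,5),])) if 0 else None
out=np.zeros((600,800,3),np.uint8)
out[:300,:300]=r(t,118,200,50,50,6); out[:300,300:600]=r(s,185,270,50,50,6)
out[300:580,:420]=r(t,235,192,60,40,7); out[300:580,420:770]=r(s,240,168,50,40,7)
cv2.imwrite('pics/c1.png',out)
E
```

```text
(no output)
```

View pics/c1.png

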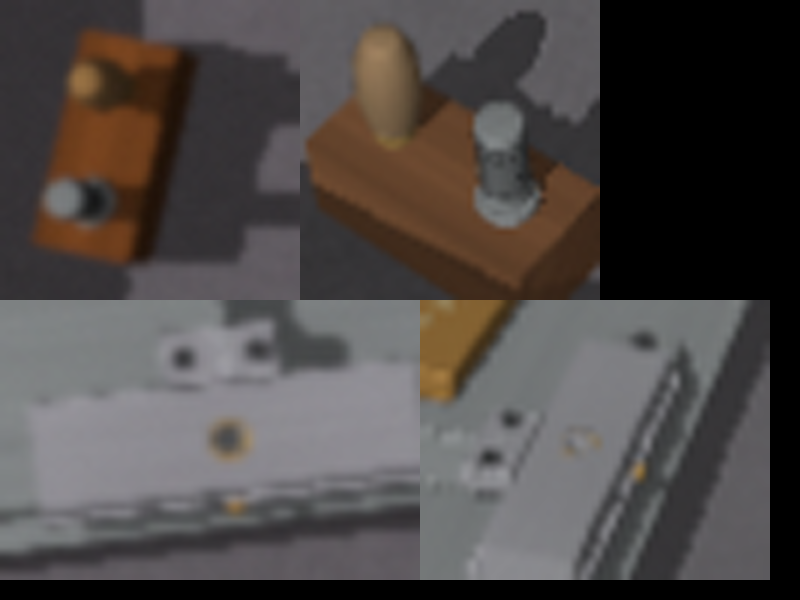

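The crop confirms it: grey steel pin with collar (top camera top-of-pin about (128.6,232.8), side (217.8,289.2)), with the wooden pricker at the far end of the block. The bush is the brass ring at top (267.4,211.4), side (262.6,187.7).

```bash
python3 - <<'E'
from h import *
T,S=cam('top'),cam('side')
pt,ps=(128.6,232.8),(217.8,289.2); bt,bs=(267.4,211.4),(262.6,187.7)
np.set_printoptions(precision=1,suppress=True)
print('pin',tri([(T,pt),(S,ps)]),atz(T,pt,95),atz(S,ps,95))
print('bush',tri([(T,bt),(S,bs)]),atz(T,bt,89),atz(S,bs,89))
u=lambda x,y:((x+.5)/1.5-.5,(y+.5)/1.5-.5)
for a,b,z in (((360,310),(442,302),89),((270,212),(280,348),50),((281,347),(500,322),50),((271,211),(470,187),50)):
    A,B=atz(T,u(*a),z),atz(T,u(*b),z); d=A-B; print(A,B,np.linalg.norm(d),np.degrees(np.arctan2(d[1],d[0])))
u=lambda x,y:((x+.5)/6-.5+118,(y+.5)/6-.5+200)
for q in ((82,30),(183,50),(132,258),(34,243)): print('blk',atz(T,u(*q),45))
print('pricker top',atz(T,u(80,82),105))
E
```

```text
pin [414.7 341.6  97. ] [414.5 342.1  95. ] [415.9 340.4  95. ]
bush [487.8 -76.3  91.2] [489.  -75.9  89. ] [487.9 -79.3  89. ]
[502.2   8.1  89. ] [ 522.  -157.6   89. ] 166.92027429914472 96.81909107029045
[712.1 208.2  50. ] [423.2 174.2  50. ] 290.8543764133651 6.702422010915271
[425.3 172.2  50. ] [ 487.2 -281.3   50. ] 457.68519775117613 97.7713230295618
[714.3 206.1  50. ] [ 774.7 -217.6   50. ] 428.0440506947242 98.1148480869132
blk [505.2 354.3  45. ]
blk [495.8 300.   45. ]
blk [386.5 321.   45. ]
blk [393. 373.  45.]
pricker top [473.  335.5 105. ]
```

Emit:
play_rows(plan=[{"xyz": [0.5,0.75,0],"turn": [0,0,-2.5],"claw": 60},{"xyz": [0.5,0.75,0],"turn": [0,0,-2.5],"claw": 60},{"xyz": [0.5,0.75,0],"turn": [0,0,-2.5],"claw": 60},{"xyz": [0.5,0.75,0],"turn": [0,0,-2.5],"claw": 60},{"xyz": [0.5,0.75,0],"turn": [0,0,-2.5],"claw": 60},{"xyz": [0.5,0.75,0],"turn": [0,0,-2.5],"claw": 60},{"xyz": [0.5,0.75,0],"turn": [0,0,-2.5],"claw": 60},{"xyz": [0.5,0.75,0],"turn": [0,0,-2.5],"claw": 60},{"xyz": [0.5,0.75,0],"turn": [0,0,-2.5],"claw": 60},{"xyz": [0.5,0.75,0],"turn": [0,0,-2.5],"claw": 60},{"xyz": [0.5,0.75,0],"turn": [0,0,-2.5],"claw": 60},{"xyz": [0,0.75,0],"turn": [0,0,-2.5],"claw": 60}], squeeze=40)

```text
clock: 1.7
tool_pos: [484.7, -110.8, 247.2]
tcp_rot: [[0.986, -0.002, 0.168], [-0.168, 0.0, 0.986], [-0.002, -1.0, -0.0]]
contact_force: [-0.8, -0.0, -0.1]
grip_width: 59.8
```

```bash
python3 - <<'E'
from h import *
np.set_printoptions(precision=1,suppress=True)
C=cam('wrist'); im=cams.read_camera('wrist'); cv2.imwrite('pics/w1.png',im)
np.savez('w1.npz',R=C[0],t=C[1]); p=proj(C,[488,-77,89]); print(p)
x,y=(int(v)-50 for v in p)
x=max(0,min(x,412));y=max(0,min(y,284)); print(x,y)
cr=cv2.resize(im[y:y+100,x:x+100],(500,500),interpolation=2)
cv2.imwrite('pics/w1c.png',cr)
E
```

```text
[293.1 174.3]
243 124
```

View pics/w1c.png

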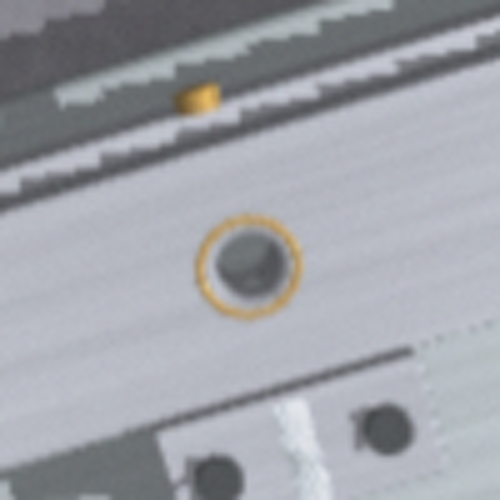

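Emit:
play_rows(plan=[{"xyz": [0.0,0.9,0]},{"xyz": [0,0.9,0]},{"xyz": [0,0.9,0]},{"xyz": [0,0.9,0]},{"xyz": [0,0.9,0]},{"xyz": [-0.2,0.9,0]},{"xyz": [-0.2,0.9,0]},{"xyz": [-0.2,0.9,0]},{"xyz": [-0.2,0.9,0]},{"xyz": [-0.2,0.9,0]},{"xyz": [-0.2,0,0]},{"xyz": [-0.2,0,0]}])

```text
validation failed for argument at $.pl...
```

The ring centre is at crop (249,267), so image (292.4,177.0). The row format evidently wants every field, so I'll repeat with all of them.

```bash
python3 - <<'E'
from h import *
np.set_printoptions(precision=2,suppress=True)
C=list(cam('wrist')); z=np.load('w1.npz'); C[0],C[1]=z['R'],z['t']
u=lambda x,y:((x+.5)/5-.5+243,(y+.5)/5-.5+124)
print('bush wrist',atz(C,u(249,267),89))
for a,b,z in (((0,212),(500,57),89),((0,468),(412,350),89)):
    A,B=atz(C,u(*a),z),atz(C,u(*b),z); d=A-B; print(A,B,np.degrees(np.arctan2(d[1],d[0])))
print(tri([(C,u(249,267)),(cam('top'),(267.4,211.4)),(cam('side'),(262.6,187.7))]))
E
```

```text
bush wrist [490.29 -77.97  89.  ]
[ 473.48 -118.85   89.  ] [461.19 -30.98  89.  ] -82.03901984430782
[ 519.6  -127.11   89.  ] [510.04 -51.57  89.  ] -82.78485449220024
[488.64 -77.21  90.53]
```

Emit:
play_rows(plan=[{"xyz": [0.0,0.9,0],"turn": [0,0,0],"claw": 60},{"xyz": [0,0.9,0],"turn": [0,0,0],"claw": 60},{"xyz": [0,0.9,0],"turn": [0,0,0],"claw": 60},{"xyz": [0,0.9,0],"turn": [0,0,0],"claw": 60},{"xyz": [0,0.9,0],"turn": [0,0,0],"claw": 60},{"xyz": [-0.2,0.9,0],"turn": [0,0,0],"claw": 60},{"xyz": [-0.2,0.9,0],"turn": [0,0,0],"claw": 60},{"xyz": [-0.2,0.9,0],"turn": [0,0,0],"claw": 60},{"xyz": [-0.2,0.9,0],"turn": [0,0,0],"claw": 60},{"xyz": [-0.2,0.9,0],"turn": [0,0,0],"claw": 60},{"xyz": [-0.2,0,0],"turn": [0,0,0],"claw": 60},{"xyz": [-0.2,0,0],"turn": [0,0,0],"claw": 60}])

```text
clock: 3.25
tool_pos: [413.5, 337.4, 248.0]
tcp_rot: [[0.986, -0.0, 0.167], [-0.167, -0.001, 0.986], [-0.0, -1.0, -0.001]]
contact_force: [0.1, -0.2, 0.5]
grip_width: 60.0
```

```bash
python3 - <<'E'
from h import *
np.set_printoptions(precision=1,suppress=True)
C=cam('wrist'); im=cams.read_camera('wrist'); cv2.imwrite('pics/w2.png',im)
np.savez('w2.npz',R=C[0],t=C[1]); p=proj(C,[415,341.5,75]); print(p)
x,y=(int(v)-60 for v in p)
x=max(0,min(x,392));y=max(0,min(y,264)); print(x,y)
cv2.imwrite('pics/w2c.png',cv2.resize(im[y:y+120,x:x+120],(600,600),interpolation=2))
E
```

```text
[258.7 173.5]
198 113
```

View pics/w2c.png

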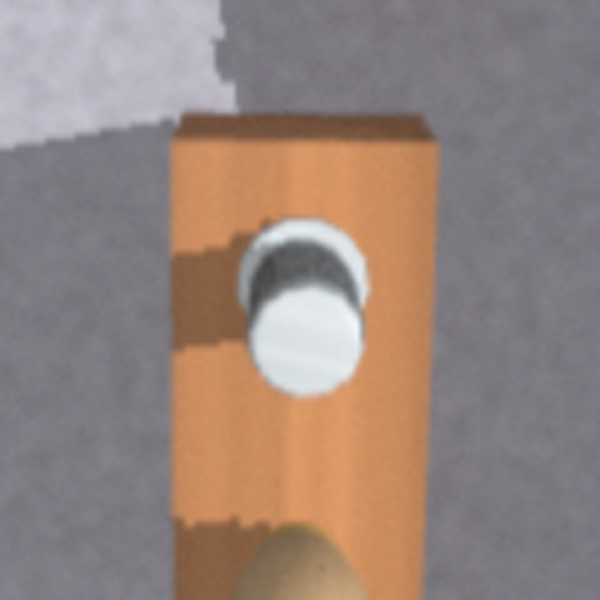

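Steel pin seen from above: top disc centre at crop (306,340), collar centre about (303,281), and the pricker below it at (300,570). The jaws line up with the block's short side.

```bash
python3 - <<'E'
from h import *
np.set_printoptions(precision=2,suppress=True)
C=list(cam('wrist')); z=np.load('w2.npz'); C[0],C[1]=z['R'],z['t']
u=lambda x,y:((x+.5)/5-.5+198,(y+.5)/5-.5+113)
print(atz(C,u(306,340),95),atz(C,u(303,282),50), tri([(C,u(306,340)),(cam('top'),(128.6,232.8)),(cam('side'),(217.8,289.2))]))
print(telemetry.read_state()['tool_pos'],telemetry.read_state()['contact_force'])
E
```

```text
[416.39 341.02  95.  ] [416.32 341.14  50.  ] [415.07 341.39  97.11]
[412.98 337.15 248.65] [-0.11  0.38  0.33]
```

Emit:
play_rows(plan=[{"xyz": [0.06,0.08,-0.5],"turn": [0,0,0],"claw": 60},{"xyz": [0,0,-0.5],"turn": [0,0,0],"claw": 60},{"xyz": [0,0,-0.5],"turn": [0,0,0],"claw": 60},{"xyz": [0,0,-0.5],"turn": [0,0,0],"claw": 60},{"xyz": [0,0,-0.5],"turn": [0,0,0],"claw": 60},{"xyz": [0,0,-0.5],"turn": [0,0,0],"claw": 60},{"xyz": [0,0,-0.3],"turn": [0,0,0],"claw": 60},{"xyz": [0,0,-0.2],"turn": [0,0,0],"claw": 60},{"xyz": [0,0,0],"turn": [0,0,0],"claw": 40},{"xyz": [0,0,0],"turn": [0,0,0],"claw": 25}])

```text
clock: 4.55
tool_pos: [417.4, 341.9, 74.3]
tcp_rot: [[0.986, 0.001, 0.167], [-0.167, 0.001, 0.986], [0.001, -1.0, 0.001]]
contact_force: [-0.1, -0.1, -0.7]
grip_width: 25.5
```

Emit:
play_rows(plan=[{"xyz": [0,0,0],"turn": [0,0,0],"claw": 20},{"xyz": [0,0,0],"turn": [0,0,0],"claw": 14},{"xyz": [0,0,0],"turn": [0,0,0],"claw": 10},{"xyz": [0,0,0],"turn": [0,0,0],"claw": 10},{"xyz": [0,0,0],"turn": [0,0,0],"claw": 10}], squeeze=60)

```text
clock: 5.18
tool_pos: [417.4, 341.9, 74.3]
tcp_rot: [[0.986, 0.001, 0.167], [-0.167, 0.001, 0.986], [0.001, -1.0, 0.001]]
contact_force: [-1.5, -1.6, 5.7]
grip_width: 18.5
```

Emit:
play_rows(plan=[{"xyz": [0,0,0.1],"turn": [0,0,0],"claw": 10},{"xyz": [0,0,0.2],"turn": [0,0,0],"claw": 10},{"xyz": [0,0,0.3],"turn": [0,0,0],"claw": 10},{"xyz": [0,0,0.3],"turn": [0,0,0],"claw": 10},{"xyz": [0,0,0.4],"turn": [0,0,0],"claw": 10},{"xyz": [0,0,0.4],"turn": [0,0,0],"claw": 10},{"xyz": [0,0,0.3],"turn": [0,0,0],"claw": 10},{"xyz": [0,0,0],"turn": [0,0,0],"claw": 10},{"xyz": [0,0,0],"turn": [0,0,0],"claw": 10}])

```text
clock: 6.3
tool_pos: [416.7, 341.4, 172.4]
tcp_rot: [[0.986, -0.001, 0.167], [-0.167, -0.001, 0.986], [-0.001, -1.0, -0.001]]
contact_force: [-0.4, -0.6, -2.4]
grip_width: 19.1
```

Emit:
play_rows(plan=[{"xyz": [0,-0.4,0],"turn": [0,0,0],"claw": 10},{"xyz": [0,-0.8,0],"turn": [0,0,1.7],"claw": 10},{"xyz": [0.1,-0.9,0],"turn": [0,0,1.7],"claw": 10},{"xyz": [0.15,-0.9,0],"turn": [0,0,1.7],"claw": 10},{"xyz": [0.2,-0.9,0],"turn": [0,0,1.7],"claw": 10},{"xyz": [0.2,-0.9,0],"turn": [0,0,1.7],"claw": 10},{"xyz": [0.2,-0.9,0],"turn": [0,0,1.7],"claw": 10},{"xyz": [0.2,-0.9,0],"turn": [0,0,1.7],"claw": 10},{"xyz": [0.2,-0.9,0],"turn": [0,0,1.7],"claw": 10},{"xyz": [0.2,-0.6,0],"turn": [0,0,1.7],"claw": 10},{"xyz": [0,-0.28,0],"turn": [0,0,1.7],"claw": 10},{"xyz": [0,0,0],"turn": [0,0,0],"claw": 10}])

```text
clock: 7.8
tool_pos: [488.7, -78.8, 172.6]
tcp_rot: [[0.992, -0.001, -0.126], [0.126, -0.0, 0.992], [-0.001, -1.0, -0.0]]
contact_force: [-0.3, 1.3, -0.9]
grip_width: 18.6
```

```bash
python3 - <<'E'
from h import *
np.set_printoptions(precision=2,suppress=True)
s=telemetry.read_state(); print(s['tool_pos'],s['contact_force'],s['grip_width'])
C=cam('wrist'); im=cams.read_camera('wrist'); cv2.imwrite('pics/w3.png',im)
np.savez('w3.npz',R=C[0],t=C[1],pos=s['tool_pos'],rot=s['tcp_rot'])
t=s['tool_pos']; print(proj(C,[489.3,-77.5,89]),proj(C,t+[0,0,-62]),proj(C,t+[0,0,22]))
S=cam('side'); si=cams.read_camera('side'); cv2.imwrite('pics/s3.png',si)
p=proj(S,[489.3,-77.5,105]); x,y=int(p[0])-25,int(p[1])-35; print(x,y, proj(S,t+[0,0,-62]))
q=proj(C,[489.3,-77.5,100]); a,b=int(q[0])-45,int(q[1])-55;print(a,b)
o=np.hstack([cv2.resize(si[y:y+60,x:x+50],(400,480),interpolation=2),cv2.resize(im[b:b+120,a:a+100],(400,480),interpolation=2)])
cv2.imwrite('pics/c3.png',o)
E
```

```text
[488.67 -78.82 172.56] [-0.31  1.34 -0.88] 18.562123733660048
[256.03 205.51] [254.27 215.87] [255.05 297.53]
237 148 [262.38 182.22]
211 156
```

View pics/c3.png

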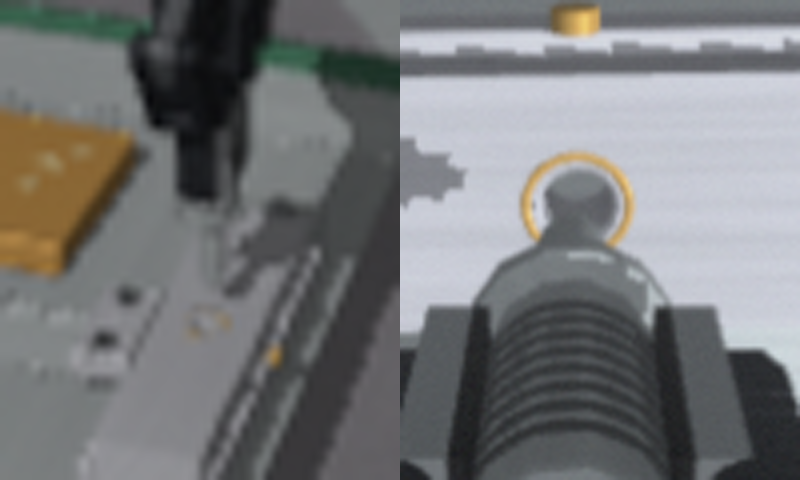

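Pin held upright, tip just in front of the bush ring (ring centre about crop (577,207)). I'll enlarge the tip region with contrast to measure its offset.

```bash
python3 - <<'E'
from h import *
im=cv2.imread('pics/w3.png')[185:245,225:285].astype(float)
im=np.clip((im-40)*1.6,0,255).astype(np.uint8)
cv2.imwrite('pics/c3b.png',cv2.resize(im,(600,600),interpolation=cv2.INTER_CUBIC))
E
```

```text
(no output)
```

View pics/c3b.png

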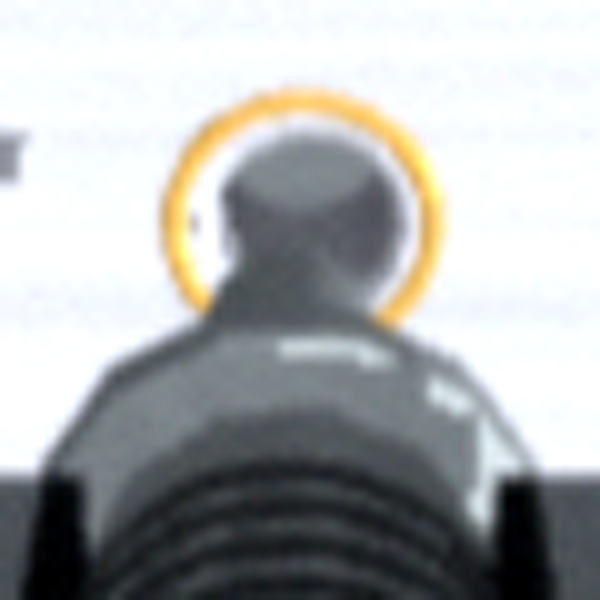

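```bash
python3 - <<'E'
from h import *
np.set_printoptions(precision=2,suppress=True)
C=list(cam('wrist')); z=np.load('w3.npz'); C[0],C[1]=z['R'],z['t']; Rt=z['rot']
b=atz(C,(254.8,207.5),89); tip=atz(C,(253.7,214.8),z['pos'][2]-62); sh=atz(C,(225+29.6-.45,185+32-.45),z['pos'][2]-58)
print(b,tip,z['pos'],'d',b-tip,'in tool',Rt.T@(b-z['pos']), 'shank',sh)
print(proj(C,z['pos']+[0,0,-32]))
E
```

```text
[490.77 -78.13  89.  ] [488.04 -79.24 110.56] [488.67 -78.82 172.56] d [  2.73   1.12 -21.56] in tool [ 2.29 83.55  0.43] shank [487.62 -79.04 114.56]
[254.47 236.44]
```

Emit:
play_rows(plan=[{"xyz": [0.044,0.018,-0.1],"turn": [0,0,0],"claw": 10},{"xyz": [0,0,-0.1],"turn": [0,0,0],"claw": 10},{"xyz": [0,0,-0.1],"turn": [0,0,0],"claw": 10},{"xyz": [0,0,-0.05],"turn": [0,0,0],"claw": 10},{"xyz": [0,0,0],"turn": [0,0,0],"claw": 10},{"xyz": [0,0,0],"turn": [0,0,0],"claw": 10}])

```text
clock: 8.65
tool_pos: [491.8, -76.5, 156.0]
tcp_rot: [[0.992, 0.0, -0.129], [0.129, 0.0, 0.992], [0.0, -1.0, 0.0]]
contact_force: [-0.9, -0.1, -2.2]
grip_width: 18.5
```

```bash
python3 - <<'E'
from h import *
np.set_printoptions(precision=2,suppress=True)
s=telemetry.read_state(); print(s['tool_pos'],s['contact_force'],s['wrist_torque'])
im=cams.read_camera('wrist'); cv2.imwrite('pics/w4.png',im)
C=cam('wrist'); p=proj(C,[490.5,-78,89]); print(p); x,y=int(p[0])-30,int(p[1])-30; print(x,y)
im=np.clip((im[y:y+60,x:x+60].astype(float)-30)*1.6,0,255).astype(np.uint8)
cv2.imwrite('pics/c4.png',cv2.resize(im,(600,600),interpolation=cv2.INTER_CUBIC))
E
```

```text
[491.83 -76.52 155.99] [-0.89 -0.14 -2.24] [-0.05 -0.04  0.02]
[252.1  210.46]
222 180
```

View pics/c4.png

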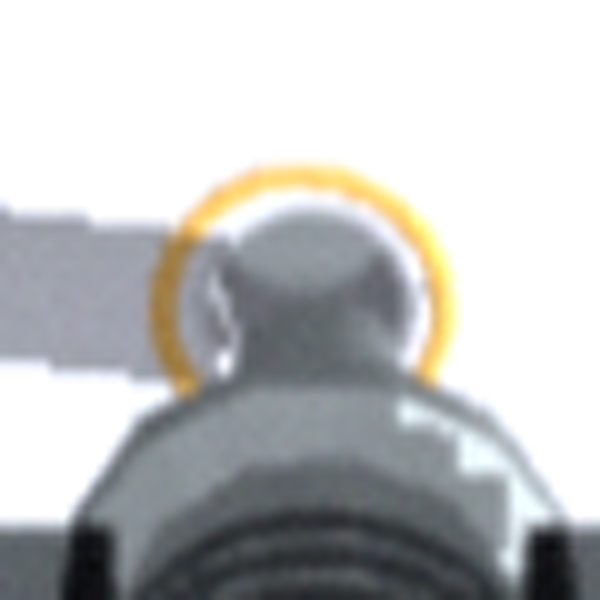

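Emit:
play_rows(plan=[{"xyz": [-0.01,-0.024,0],"turn": [0,0,0],"claw": 10},{"xyz": [0,0,-0.04],"turn": [0,0,0],"claw": 10},{"xyz": [0,0,-0.04],"turn": [0,0,0],"claw": 10},{"xyz": [0,0,0],"turn": [0,0,0],"claw": 10}])

```text
clock: 9.2
tool_pos: [491.1, -77.7, 151.4]
tcp_rot: [[0.992, -0.001, -0.129], [0.129, 0.0, 0.992], [-0.001, -1.0, 0.0]]
contact_force: [0.2, -0.3, -0.7]
grip_width: 18.4
```

```bash
python3 - <<'E'
from h import *
np.set_printoptions(precision=2,suppress=True)
s=telemetry.read_state(); print(s['tool_pos'],s['contact_force'],s['wrist_torque'])
E
```

```text
[491.08 -77.72 151.45] [ 0.22 -0.27 -0.65] [-0.02  0.02  0.03]
```

Emit:
play_rows(plan=[{"xyz": [0,0,-0.02],"turn": [0,0,0],"claw": 10},{"xyz": [0,0,-0.02],"turn": [0,0,0],"claw": 10},{"xyz": [0,0,-0.02],"turn": [0,0,0],"claw": 10},{"xyz": [0,0,0],"turn": [0,0,0],"claw": 10}])

```text
clock: 9.7
tool_pos: [491.2, -77.7, 148.6]
tcp_rot: [[0.992, -0.0, -0.129], [0.129, 0.0, 0.992], [-0.0, -1.0, 0.0]]
contact_force: [0.6, -0.5, -0.9]
grip_width: 18.8
```

Emit:
play_rows(plan=[{"xyz": [0,0,-0.02],"turn": [0,0,0],"claw": 10},{"xyz": [0,0,-0.02],"turn": [0,0,0],"claw": 10},{"xyz": [0,0,-0.02],"turn": [0,0,0],"claw": 10},{"xyz": [0,0,0],"turn": [0,0,0],"claw": 10}])

```text
clock: 10.2
tool_pos: [491.1, -77.7, 145.7]
tcp_rot: [[0.992, -0.0, -0.129], [0.129, 0.0, 0.992], [-0.0, -1.0, 0.0]]
contact_force: [0.6, -0.4, -0.9]
grip_width: 18.3
```

Emit:
play_rows(plan=[{"xyz": [0,0,-0.02],"turn": [0,0,0],"claw": 10},{"xyz": [0,0,-0.02],"turn": [0,0,0],"claw": 10},{"xyz": [0,0,-0.02],"turn": [0,0,0],"claw": 10},{"xyz": [0,0,-0.02],"turn": [0,0,0],"claw": 10},{"xyz": [0,0,0],"turn": [0,0,0],"claw": 10}])

```text
clock: 10.82
tool_pos: [491.2, -77.7, 141.6]
tcp_rot: [[0.992, -0.0, -0.129], [0.129, 0.0, 0.992], [-0.0, -1.0, 0.0]]
contact_force: [-0.9, 0.3, -0.6]
grip_width: 18.4
```

Emit:
play_rows(plan=[{"xyz": [0,0,-0.02],"turn": [0,0,0],"claw": 10},{"xyz": [0,0,-0.02],"turn": [0,0,0],"claw": 10},{"xyz": [0,0,-0.02],"turn": [0,0,0],"claw": 10},{"xyz": [0,0,0],"turn": [0,0,0],"claw": 10}])

```text
clock: 11.32
tool_pos: [491.0, -77.7, 138.5]
tcp_rot: [[0.992, -0.001, -0.129], [0.129, 0.0, 0.992], [-0.001, -1.0, 0.0]]
contact_force: [-1.8, -0.8, -1.8]
grip_width: 18.5
```

Emit:
play_rows(plan=[{"xyz": [0,0,-0.02],"turn": [0,0,0],"claw": 10},{"xyz": [0,0,-0.02],"turn": [0,0,0],"claw": 10},{"xyz": [0,0,0],"turn": [0,0,0],"claw": 10}])

```text
clock: 11.7
tool_pos: [491.1, -77.7, 136.5]
tcp_rot: [[0.992, -0.0, -0.128], [0.128, 0.0, 0.992], [-0.0, -1.0, 0.0]]
contact_force: [-0.7, -0.2, -1.5]
grip_width: 19.2
```

```bash
python3 - <<'E'
from h import *
np.set_printoptions(precision=2,suppress=True)
s=telemetry.read_state(); print(s['tool_pos'],s['contact_force'],s['wrist_torque'])
E
```

```text
[491.11 -77.73 136.53] [-0.73 -0.16 -1.55] [-0.22  0.33 -0.03]
```

Emit:
play_rows(plan=[{"xyz": [0,0,-0.02],"turn": [0,0,0],"claw": 10},{"xyz": [0,0,-0.02],"turn": [0,0,0],"claw": 10},{"xyz": [0,0,0],"turn": [0,0,0],"claw": 10}])

```text
clock: 12.08
tool_pos: [491.1, -77.7, 134.5]
tcp_rot: [[0.992, -0.0, -0.129], [0.129, 0.0, 0.992], [-0.0, -1.0, 0.0]]
contact_force: [-0.4, -1.2, -1.1]
grip_width: 18.3
```

```bash
python3 - <<'E'
from h import *
np.set_printoptions(precision=2,suppress=True)
s=telemetry.read_state(); print(s['tool_pos'],s['contact_force'],s['wrist_torque'])
E
```

```text
[491.13 -77.68 134.51] [-0.41 -1.21 -1.07] [-0.15  0.3   0.03]
```

Emit:
play_rows(plan=[{"xyz": [0,0,-0.02],"turn": [0,0,0],"claw": 10},{"xyz": [0,0,-0.02],"turn": [0,0,0],"claw": 10},{"xyz": [0,0,0],"turn": [0,0,0],"claw": 10}])

```text
clock: 12.45
tool_pos: [491.1, -77.7, 132.5]
tcp_rot: [[0.992, -0.0, -0.129], [0.129, 0.0, 0.992], [-0.0, -1.0, 0.0]]
contact_force: [-1.2, 0.1, -1.0]
grip_width: 18.7
```

```bash
python3 - <<'E'
from h import *
np.set_printoptions(precision=2,suppress=True)
s=telemetry.read_state(); print(s['tool_pos'],s['contact_force'],s['wrist_torque'])
E
```

```text
[491.13 -77.68 132.52] [-1.24  0.07 -1.02] [-0.17  0.33  0.02]
```

```bash
python3 - <<'E'
from h import *
im=cams.read_camera('wrist'); cv2.imwrite('pics/w5.png',im); si=cams.read_camera('side'); cv2.imwrite('pics/s5.png',si)
C=cam('wrist'); p=proj(C,[490.5,-78,89]); print(p); x,y=int(p[0])-40,int(p[1])-40; print(x,y)
a=cv2.resize(np.clip((im[y:y+80,x:x+80].astype(float)-20)*1.5,0,255).astype(np.uint8),(480,480),interpolation=2)
p=proj(cam('side'),[490.5,-78,105]);x,y=int(p[0])-20,int(p[1])-32; print(x,y)
b=cv2.resize(si[y:y+60,x:x+40],(320,480),interpolation=2)
cv2.imwrite('pics/c5.png',np.hstack([a,b]))
E
```

```text
[253.93631227 226.53433545]
213 186
241 151
```

View pics/c5.png

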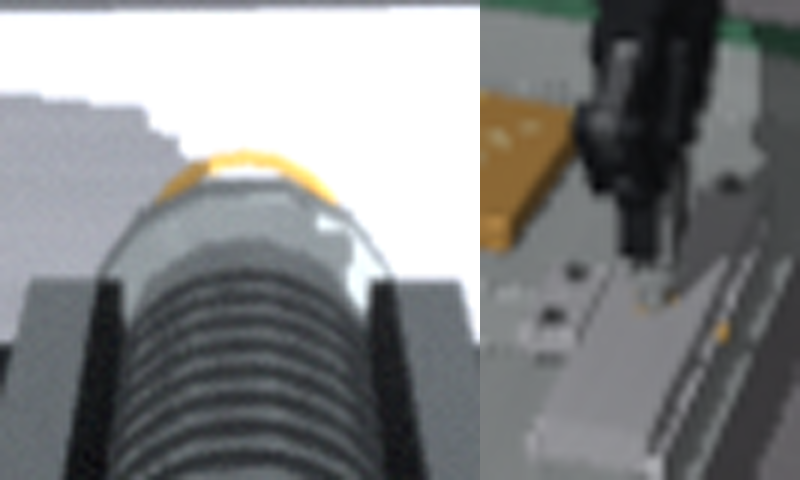

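The pin is in the bush: the collar hides most of the brass ring (wrist (245,155)), and the side view shows the collar just above the saddle. Next, the last bit down to the strip.

Emit:
play_rows(plan=[{"xyz": [0,0,-0.015],"turn": [0,0,0],"claw": 10},{"xyz": [0,0,-0.015],"turn": [0,0,0],"claw": 10}])

```text
clock: 12.8
tool_pos: [491.3, -77.7, 131.4]
tcp_rot: [[0.992, 0.0, -0.129], [0.129, 0.0, 0.992], [0.0, -1.0, 0.0]]
contact_force: [-1.1, -0.2, -0.3]
grip_width: 18.8
```

```bash
python3 - <<'E'
from h import *
np.set_printoptions(precision=2,suppress=True)
s=telemetry.read_state(); print(s['tool_pos'],s['contact_force'],s['wrist_torque'])
E
```

```text
[491.25 -77.7  131.36] [-1.15 -0.22 -0.35] [-0.1   0.53 -0.03]
```

Emit:
play_rows(plan=[{"xyz": [0,0,-0.015],"turn": [0,0,0],"claw": 10},{"xyz": [0,0,0],"turn": [0,0,0],"claw": 10}])

```text
clock: 13.05
tool_pos: [491.4, -77.7, 131.2]
tcp_rot: [[0.992, 0.001, -0.129], [0.129, -0.0, 0.992], [0.001, -1.0, -0.0]]
contact_force: [-2.3, -0.7, 5.2]
grip_width: 18.8
```

Emit:
play_rows(plan=[{"xyz": [0,0,-0.015],"turn": [0,0,0],"claw": 10},{"xyz": [0,0,0],"turn": [0,0,0],"claw": 10}])

```text
clock: 13.3
tool_pos: [491.5, -77.8, 131.1]
tcp_rot: [[0.992, 0.001, -0.129], [0.129, -0.0, 0.992], [0.001, -1.0, -0.0]]
contact_force: [-4.4, 1.4, 7.7]
grip_width: 18.8
```

Contact on the strip: z stopped at 131.1 (131.3 was predicted) with about 8 N upward. Next I slide the stop along its +y at 97.5°. The first 15 mm cannot reach the hole.

Emit:
play_rows(plan=[{"xyz": [-0.008,0.02,0],"turn": [0,0,0],"claw": 10},{"xyz": [-0.004,0.03,0],"turn": [0,0,0],"claw": 10},{"xyz": [-0.004,0.03,0],"turn": [0,0,0],"claw": 10},{"xyz": [-0.004,0.03,0],"turn": [0,0,0],"claw": 10},{"xyz": [-0.004,0.03,0],"turn": [0,0,0],"claw": 10}])

```text
clock: 13.92
tool_pos: [490.6, -72.3, 131.2]
tcp_rot: [[0.992, 0.002, -0.128], [0.128, -0.003, 0.992], [0.001, -1.0, -0.003]]
contact_force: [-2.0, -6.4, 4.2]
grip_width: 18.5
```

Emit:
play_rows(plan=[{"xyz": [-0.004,0.03,0],"turn": [0,0,0],"claw": 10},{"xyz": [-0.004,0.03,0],"turn": [0,0,0],"claw": 10},{"xyz": [-0.004,0.03,0],"turn": [0,0,0],"claw": 10},{"xyz": [-0.004,0.03,0],"turn": [0,0,0],"claw": 10}])

```text
clock: 14.42
tool_pos: [489.7, -66.3, 131.2]
tcp_rot: [[0.992, 0.002, -0.128], [0.128, -0.003, 0.992], [0.001, -1.0, -0.003]]
contact_force: [-0.9, -6.3, 5.6]
grip_width: 18.4
```

Emit:
play_rows(plan=[{"xyz": [-0.004,0.03,-0.015],"turn": [0,0,0],"claw": 10},{"xyz": [-0.004,0.03,0],"turn": [0,0,0],"claw": 10}])

```text
clock: 14.68
tool_pos: [489.4, -63.7, 131.1]
tcp_rot: [[0.992, 0.002, -0.128], [0.128, -0.004, 0.992], [0.002, -1.0, -0.004]]
contact_force: [-2.1, -6.6, 7.9]
grip_width: 18.6
```

Emit:
play_rows(plan=[{"xyz": [-0.003,0.02,0],"turn": [0,0,0],"claw": 10},{"xyz": [-0.003,0.02,0],"turn": [0,0,0],"claw": 10},{"xyz": [-0.003,0.02,0],"turn": [0,0,0],"claw": 10}])

```text
clock: 15.05
tool_pos: [489.0, -60.7, 131.1]
tcp_rot: [[0.992, 0.002, -0.128], [0.128, -0.004, 0.992], [0.002, -1.0, -0.004]]
contact_force: [-2.2, -7.5, 7.4]
grip_width: 18.1
```

Emit:
play_rows(plan=[{"xyz": [-0.003,0.02,0],"turn": [0,0,0],"claw": 10},{"xyz": [-0.003,0.02,0],"turn": [0,0,0],"claw": 10},{"xyz": [-0.003,0.02,0],"turn": [0,0,0],"claw": 10},{"xyz": [-0.002,0.02,0],"turn": [0,0,0],"claw": 10}])

```text
clock: 15.55
tool_pos: [488.4, -56.7, 131.1]
tcp_rot: [[0.992, 0.002, -0.128], [0.128, -0.004, 0.992], [0.002, -1.0, -0.004]]
contact_force: [-1.6, -6.1, 7.3]
grip_width: 18.6
```

Emit:
play_rows(plan=[{"xyz": [-0.003,0.02,0],"turn": [0,0,0],"claw": 10},{"xyz": [-0.003,0.02,0],"turn": [0,0,0],"claw": 10},{"xyz": [-0.003,0.02,0],"turn": [0,0,0],"claw": 10},{"xyz": [-0.002,0.02,0],"turn": [0,0,0],"claw": 10}])

```text
clock: 16.05
tool_pos: [487.9, -52.7, 131.1]
tcp_rot: [[0.992, 0.002, -0.128], [0.128, -0.004, 0.992], [0.002, -1.0, -0.004]]
contact_force: [-2.4, -6.9, 7.3]
grip_width: 18.5
```

Emit:
play_rows(plan=[{"xyz": [-0.003,0.02,0],"turn": [0,0,0],"claw": 10},{"xyz": [-0.003,0.02,0],"turn": [0,0,0],"claw": 10},{"xyz": [-0.003,0.02,0],"turn": [0,0,0],"claw": 10},{"xyz": [-0.002,0.02,0],"turn": [0,0,0],"claw": 10}])

```text
clock: 16.55
tool_pos: [487.3, -48.7, 131.1]
tcp_rot: [[0.992, 0.002, -0.128], [0.128, -0.004, 0.992], [0.002, -1.0, -0.004]]
contact_force: [-2.9, -7.7, 7.8]
grip_width: 18.7
```

Emit:
play_rows(plan=[{"xyz": [-0.003,0.02,0],"turn": [0,0,0],"claw": 10},{"xyz": [-0.003,0.02,0],"turn": [0,0,0],"claw": 10},{"xyz": [-0.003,0.02,0],"turn": [0,0,0],"claw": 10},{"xyz": [-0.003,0.02,0],"turn": [0,0,0],"claw": 10}])

```text
clock: 17.05
tool_pos: [486.8, -44.7, 131.1]
tcp_rot: [[0.992, 0.002, -0.128], [0.128, -0.004, 0.992], [0.002, -1.0, -0.004]]
contact_force: [-2.8, -7.1, 7.5]
grip_width: 18.5
```

Emit:
play_rows(plan=[{"xyz": [-0.003,0.02,0],"turn": [0,0,0],"claw": 10},{"xyz": [-0.003,0.02,0],"turn": [0,0,0],"claw": 10},{"xyz": [-0.003,0.02,0],"turn": [0,0,0],"claw": 10},{"xyz": [-0.003,0.02,0],"turn": [0,0,0],"claw": 10}])

```text
clock: 17.55
tool_pos: [486.2, -40.7, 131.1]
tcp_rot: [[0.992, 0.002, -0.128], [0.128, -0.004, 0.992], [0.002, -1.0, -0.004]]
contact_force: [-1.8, -7.1, 7.0]
grip_width: 18.6
```

Emit:
play_rows(plan=[{"xyz": [-0.003,0.02,0],"turn": [0,0,0],"claw": 10},{"xyz": [-0.003,0.02,0],"turn": [0,0,0],"claw": 10},{"xyz": [-0.003,0.02,0],"turn": [0,0,0],"claw": 10},{"xyz": [-0.003,0.02,0],"turn": [0,0,0],"claw": 10}])

```text
clock: 18.05
tool_pos: [485.6, -36.6, 131.1]
tcp_rot: [[0.992, 0.002, -0.128], [0.128, -0.004, 0.992], [0.002, -1.0, -0.004]]
contact_force: [-1.8, -6.6, 7.9]
grip_width: 18.6
```

Emit:
play_rows(plan=[{"xyz": [-0.003,0.02,0],"turn": [0,0,0],"claw": 10},{"xyz": [-0.003,0.02,0],"turn": [0,0,0],"claw": 10},{"xyz": [-0.003,0.02,0],"turn": [0,0,0],"claw": 10},{"xyz": [-0.003,0.02,0],"turn": [0,0,0],"claw": 10}])

```text
clock: 18.55
tool_pos: [484.9, -32.4, 130.8]
tcp_rot: [[0.992, 0.002, -0.128], [0.128, -0.003, 0.992], [0.002, -1.0, -0.004]]
contact_force: [-2.5, -6.0, 7.2]
grip_width: 18.5
```

Emit:
play_rows(plan=[{"xyz": [-0.0015,0.01,0],"turn": [0,0,0],"claw": 10},{"xyz": [-0.0015,0.01,0],"turn": [0,0,0],"claw": 10}])

```text
clock: 18.8
tool_pos: [484.3, -30.2, 129.3]
tcp_rot: [[0.992, 0.001, -0.128], [0.128, -0.001, 0.992], [0.001, -1.0, -0.001]]
contact_force: [-1.1, -2.4, 2.0]
grip_width: 18.5
```

The tip has dropped: z went from 131.1 to 129.3 and the bearing force fell from 7.5 to 2 N. Now I press down gently.

Emit:
play_rows(plan=[{"xyz": [0,0,-0.015],"turn": [0,0,0],"claw": 10},{"xyz": [0,0,-0.015],"turn": [0,0,0],"claw": 10},{"xyz": [0,0,0],"turn": [0,0,0],"claw": 10}])

```text
clock: 19.18
tool_pos: [484.1, -29.6, 127.2]
tcp_rot: [[0.992, -0.0, -0.129], [0.129, 0.0, 0.992], [-0.0, -1.0, 0.0]]
contact_force: [-0.4, -2.5, -0.2]
grip_width: 18.9
```

Emit:
play_rows(plan=[{"xyz": [0,0,-0.015],"turn": [0,0,0],"claw": 10},{"xyz": [0,0,-0.015],"turn": [0,0,0],"claw": 10},{"xyz": [0,0,0],"turn": [0,0,0],"claw": 10}])

```text
clock: 19.55
tool_pos: [484.1, -29.6, 125.8]
tcp_rot: [[0.992, -0.0, -0.129], [0.129, 0.0, 0.992], [-0.0, -1.0, 0.0]]
contact_force: [-0.2, -0.6, 0.9]
grip_width: 18.8
```

Emit:
play_rows(plan=[{"xyz": [0,0,-0.02],"turn": [0,0,0],"claw": 10},{"xyz": [0,0,-0.02],"turn": [0,0,0],"claw": 10},{"xyz": [0,0,-0.02],"turn": [0,0,0],"claw": 10},{"xyz": [0,0,0],"turn": [0,0,0],"claw": 10}])

```text
clock: 20.05
tool_pos: [484.1, -29.6, 122.8]
tcp_rot: [[0.992, -0.0, -0.129], [0.129, 0.0, 0.992], [-0.0, -1.0, 0.0]]
contact_force: [0.1, -1.3, 0.0]
grip_width: 18.5
```

Emit:
play_rows(plan=[{"xyz": [0,0,-0.02],"turn": [0,0,0],"claw": 10},{"xyz": [0,0,-0.02],"turn": [0,0,0],"claw": 10},{"xyz": [0,0,-0.02],"turn": [0,0,0],"claw": 10},{"xyz": [0,0,0],"turn": [0,0,0],"claw": 10}])

```text
clock: 20.55
tool_pos: [484.1, -29.6, 119.8]
tcp_rot: [[0.992, -0.0, -0.129], [0.129, 0.0, 0.992], [-0.0, -1.0, 0.0]]
contact_force: [-1.7, -0.6, 1.2]
grip_width: 18.6
```

Emit:
play_rows(plan=[{"xyz": [0,0,-0.015],"turn": [0,0,0],"claw": 10},{"xyz": [0,0,-0.015],"turn": [0,0,0],"claw": 10},{"xyz": [0,0,0],"turn": [0,0,0],"claw": 10}])

```text
clock: 20.92
tool_pos: [484.2, -29.7, 118.4]
tcp_rot: [[0.992, -0.0, -0.129], [0.129, 0.0, 0.992], [-0.0, -1.0, 0.0]]
contact_force: [-1.2, 0.6, 1.8]
grip_width: 18.6
```

Emit:
play_rows(plan=[{"xyz": [0,0,-0.015],"turn": [0,0,0],"claw": 10},{"xyz": [0,0,0],"turn": [0,0,0],"claw": 10}])

```text
clock: 21.18
tool_pos: [484.2, -29.6, 118.3]
tcp_rot: [[0.992, 0.0, -0.129], [0.129, 0.0, 0.992], [0.0, -1.0, 0.0]]
contact_force: [-3.3, 1.3, 5.4]
grip_width: 18.6
```

Emit:
play_rows(plan=[{"xyz": [0,0,-0.015],"turn": [0,0,0],"claw": 10},{"xyz": [0,0,0],"turn": [0,0,0],"claw": 10}])

```text
clock: 21.42
tool_pos: [484.2, -29.7, 118.3]
tcp_rot: [[0.992, 0.001, -0.129], [0.129, 0.0, 0.992], [0.001, -1.0, -0.0]]
contact_force: [-6.1, 1.4, 8.6]
grip_width: 18.8
```

The collar is seated: z stopped at 118.3, 12.8 mm below the strip contact, and the force is rising. I release and back off.

Emit:
play_rows(plan=[{"xyz": [0,0,0.015],"turn": [0,0,0],"claw": 10},{"xyz": [0,0,0],"turn": [0,0,0],"claw": 24},{"xyz": [0,0,0],"turn": [0,0,0],"claw": 34},{"xyz": [0,0,0],"turn": [0,0,0],"claw": 44},{"xyz": [0,0,0],"turn": [0,0,0],"claw": 50},{"xyz": [0,0,0],"turn": [0,0,0],"claw": 50}])

```text
clock: 22.18
tool_pos: [484.2, -29.7, 117.7]
tcp_rot: [[0.992, -0.0, -0.129], [0.129, 0.0, 0.992], [-0.0, -1.0, 0.0]]
contact_force: [-0.3, 0.4, -1.1]
grip_width: 50.0
```

Emit:
play_rows(plan=[{"xyz": [0,0,0.1],"turn": [0,0,0],"claw": 50},{"xyz": [0,0,0.3],"turn": [0,0,0],"claw": 50},{"xyz": [0,0,0.4],"turn": [0,0,0],"claw": 50},{"xyz": [0,0,0.4],"turn": [0,0,0],"claw": 50},{"xyz": [0,0,0.4],"turn": [0,0,0],"claw": 50},{"xyz": [0,0,0.4],"turn": [0,0,0],"claw": 50},{"xyz": [0,0,0.3],"turn": [0,0,0],"claw": 50},{"xyz": [0,0,0],"turn": [0,0,0],"claw": 50}])

```text
clock: 23.18
tool_pos: [484.6, -29.6, 234.1]
tcp_rot: [[0.992, 0.002, -0.129], [0.129, 0.001, 0.992], [0.002, -1.0, 0.0]]
contact_force: [-0.2, 0.7, -1.0]
grip_width: 49.6
```

```bash
python3 - <<'E'
from h import *
s=telemetry.read_state(); print(s['clock'],s['tool_pos'],s['contact_force'])
im=cams.read_camera('wrist'); C=cam('wrist'); si=cams.read_camera('side')
p=proj(C,[484.2,-29.7,100]); x,y=int(p[0])-60,int(p[1])-60; print(p,proj(C,[484.2,-29.7,139]))
a=cv2.resize(im[y:y+120,x:x+120],(480,480),interpolation=2)
p=proj(cam('side'),[484,-30,110]);x,y=int(p[0])-20,int(p[1])-30
cv2.imwrite('pics/c6.png',np.hstack([a,cv2.resize(si[y:y+60,x:x+40],(320,480),interpolation=2)]))
E
```

```text
23.175 [484.61724411 -29.60577104 234.06712214] [-0.17430459  0.6644507  -1.00208115]
[253.73288123 184.34567742] [253.86601997 199.29618888]
```

View pics/c6.png

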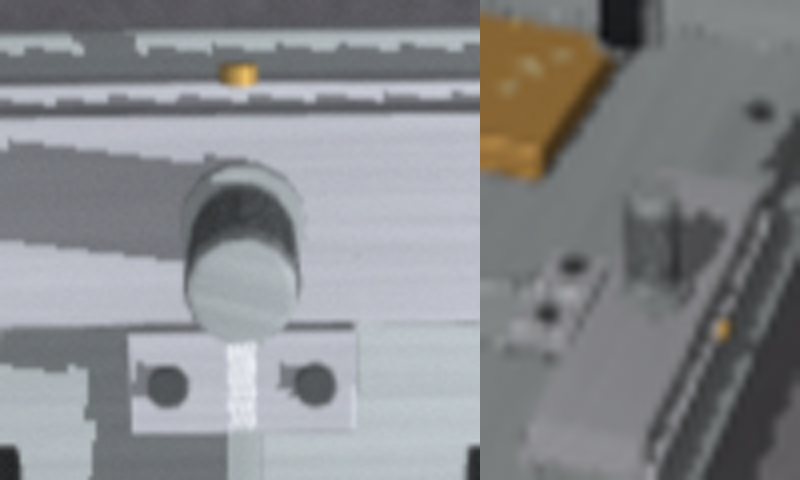

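The pin stands upright in the bush with its collar flat on the saddle and the brass rim fully covered. The gripper is clear above it, so I hand the job in.

```bash
python3 -c "
from bench import manip; print(manip.job_done())"
```

```text
the job is handed in; nothing more can be done
None
```

The index pin is fully home in the blind hole through the stop's bush, and I have let it go. I handed the job in at about 23 s, and it returned no verdict.

- **Work done:** I took the grey steel pin from the block and put it through the bush onto the strip. Bearing down with about 7–8 N, I slid the stop about 48 mm until the tip dropped in. I then pushed the collar down, released and lifted clear.
- **Depth:** the tool stopped at z = 131.2 mm with the tip on the strip and at 118.3 mm with the collar down. That is 12.9 mm of drop against the 13 mm expected.
- **Forces:** the largest readings were about 9 N vertical and 8 N sideways. Force was read only at the end of each call, so short peaks in between would not show.
- **Last picture:** the pin is upright, the collar is flat on the saddle covering the brass rim, and the gripper is well above it. I did not check the far items again at the end, but the arm passed well above them.
- **Disagreements:** the spring balls' 3–5 N never showed clearly in the force readings. The camera estimates of the bush differed by 1–3 mm; I went by the wrist camera.

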